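# Load two test cartridges into the reader and start it

### The arm

A 6-joint arm with a two-finger parallel gripper is mounted at the origin on the work surface. World frame = base frame: x ahead of the robot, y to its left, z up, the work surface at z = 0. Lengths are in m, angles in rad, forces in N, time in s.
With the tool pointing down it reaches from about 0.325 to 0.85 m from the base axis. Payload 15.5 kg.
Tool frame: the origin (TCP) lies between the finger pads; the fingertips stand 19 mm ahead of it and the grasp point (between the pads) is the TCP; z points along the fingers, y is the line along which they close (so a half turn about z gives the same grasp; the last joint's range is limited). The gripper opens to 91 mm and grips with 3 to 60 N. Pads are 32 mm wide; open, the fingers measure 118 mm over their backs; the gripper's body (76 mm by 178 mm) begins 60 mm behind the grasp point.
Start: joints at [1.117, 0.494, 1.345, -0, 1.302, -0.096], TCP at [0.219, 0.585, 0.233] pointing down, gripper open.
Joint ranges: [-2.91, 2.91], [-0.82, 2.16], [0.22, 2.67], [-1.22, 4.37], [0.12, 2.79], [-3.08, 3.08]. Speed limits (rad/s): [1.89, 1.89, 2.57, 3.01, 3.01, 3.01].

### API

Orientations are given as a unit quaternion [x, y, z, w].
In Python, from workcell import r gives the robot as it stands.
- The arm moves only by the tool drive_tool, never from a script. Its argument "commands" is one flat list of numbers, 7 for each row, row after row: the shift along the tool's x, y, z normalised to -1 to 1, where 1 is 0.2 m, then the turn, a rotation vector about the tool's x, y, z normalised to -1 to 1, where 1 is 180 degrees, then the gripper's target within -1 to 1 (shut at 1, half-way at 0, fully open at -1). A call has 1 to 10 rows; each row shifts and turns the commanded pose from where the row before left it, along the tool's axes as they then stand; what a row does not reach is not made up. A row lasts 1/12 s, in which the tool goes at most 41.7 mm and 7.16 degrees, less where a joint would pass 70% of its speed; a pose out of reach is approached as far as the arm can. A call with a number of a shift or a turn outside -1 to 1 is refused whole. A call with a gripper value outside its range is refused whole. The fingers move at their own pace and stop on an object; "grip_force" is the grip in N (left out, the last holds). Time passes only in rows, so rows that do not move let the fingers close. It gives the time, the measured TCP pose, the force, the opening and the grip force at its end, in the units of the state.
- r.state(): the state, without advancing time (a new reading comes with each control period).
- r.get_image(name): name is "side" or "top"; returns a dict with "color" (480x640x3 uint8, red, green, blue), "fx", "fy", "cx", "cy" (pixels), "k1" (the pictures are not rectified: a ray, as slopes to the right and down, at radius r is drawn at 1 + k1 r^2 times it, then the intrinsics apply), "camera_from_world" (4x4, takes a point from world to camera coordinates). Camera axes: x right, y down, z forward; pixel columns grow to the right and rows downward; lengths in m; the calibration is good to about 2 mm. A picture is of the moment at which its call begins. There is no depth.
- r.job_done(): hands the job in; it is judged then, once.
Trained networks look in a picture, given as the dict that the camera call returned (one of the last four; its "shot" number tells which), for a name from the list of things; names that differ only in an ending like _2 or _b are one class to them, and where a whole thing is asked for, a point or a joint stands for the part that bears it (a point fixed in the world has none). Each returns a list of dicts, best first, with "conf" (0 to 1); they miss things now and then, are a little off and sometimes report something else, mostly with a low value. They report only what shows in the picture. A call takes as long as a camera call.
- r.boxes_of(name, picture): "xyz" ([x, y, z] in m, in world coordinates, good to about 4 mm: the middle of the surface that is visible of it).
The state is a dict: "t": time; "joint_positions": joint angles; "joint_velocities": joint speeds; "joint_torque": joint torques, N m; "tcp_pos": TCP position; "tool_rot": TCP orientation; "contact_force": force on the tool from outside, world axes, zero at the start; "wrist_torque": the same for the moment, N m; "width": opening from 0.0 (shut) to 1.0 (fully open); "finger_force": force on a finger pad.
Only numpy, scipy, OpenCV 4.12 (cv2) and the standard library are available. Lean on these libraries where they do the work, as an engineer would, in place of code of your own. Each camera call takes 0.05 s, during which the arm holds its last target. There are 200 camera calls.

### The job

Load the reader: lay the blue and the yellow test cartridge face up and nose first on the loading deck in front of the pocket whose code chip has the same colour, let go, and push the cartridge gently from behind over the sill until it drops flat into its pocket - do not grip or force it over. When both are home, press the green start button; leave the red cartridge, the tube rack, the sample cup and the bottle where they are.

Things in the scene. Friction and masses are not known exactly. Their poses are not given: they have to be found in the camera images.
- blue_mid (a point): centre (half-way up, 4 mm above the underside) of the blue test cartridge: a flat rigid white plastic slab 84 long x 28 wide x 8 mm thick, about 18 g, whose last 20 mm at the tail are solid blue (a thin blue stripe also crosses it near the nose). Its x runs along the length from the coloured tail to the nose, y across the width, z up out of its marked face (dark window and round well).
- yellow_mid (a point): centre (half-way up, 4 mm above the underside) of the yellow test cartridge: a flat rigid white plastic slab 84 long x 28 wide x 8 mm thick, about 18 g, whose last 20 mm at the tail are solid yellow (a thin yellow stripe also crosses it near the nose). Its x runs along the length from the coloured tail to the nose, y across the width, z up out of its marked face (dark window and round well).
- blue_nose (a point): middle of the nose end face of the blue cartridge, 42 mm ahead of its centre; same axes
- yellow_nose (a point): middle of the nose end face of the yellow cartridge, 42 mm ahead of its centre; same axes
- blue_pocket (a point): middle of the floor of the reader's blue pocket, the one under the blue chip (which lane is blue varies). x runs along the lane into the machine, y across, z up. The pocket is 88 long x 31 mm wide, x -44 to +44, its floor 4 mm below the loading deck; the reading head covers it from x +15 on, its underside 22 mm and top 42 mm above the floor, so a cartridge goes in only by sliding over the sill.
- yellow_pocket (a point): middle of the floor of the reader's yellow pocket, the one under the yellow chip (which lane is yellow varies). x runs along the lane into the machine, y across, z up. The pocket is 88 long x 31 mm wide, x -44 to +44, its floor 4 mm below the loading deck; the reading head covers it from x +15 on, its underside 22 mm and top 42 mm above the floor, so a cartridge goes in only by sliding over the sill.
- blue_sill (a point): middle of the crest of the blue lane's sill (raised lip), 45.5 mm before the blue pocket's middle, same axes. The crest, 3 mm along x, stands 2.5 mm above the deck and 6.5 above the pocket floor: on the deck side an 8 mm long bevel of 17 degrees, on the pocket side a square drop. Guide ribs 31 mm apart and 3 mm high stand on the deck from x -34 to 0, with a mouth flared to 44 mm from -53 to -34.
- yellow_sill (a point): middle of the crest of the yellow lane's sill (raised lip), 45.5 mm before the yellow pocket's middle, same axes. The crest, 3 mm along x, stands 2.5 mm above the deck and 6.5 above the pocket floor: on the deck side an 8 mm long bevel of 17 degrees, on the pocket side a square drop. Guide ribs 31 mm apart and 3 mm high stand on the deck from x -34 to 0, with a mouth flared to 44 mm from -53 to -34.
- start_top (a point): centre of the top face of the green round start button (20 mm across), standing on top of the reading head midway between the two lanes, 22 mm above the head's top and 17 mm above the chips beside it (chips 22 mm wide, their inner edges 21 mm from the button's centre); pressed straight down, 6 mm travel, about 5 N when fully down, springs back. z up.
- start (a joint): travel of the start button: 0 released, 0.006 m fully down; it counts as pressed beyond 0.004
- reader: cream bench-top cartridge reader, 400 x 200 mm, fixed; origin on the counter below the sills' line, midway between the two parallel lanes (64 mm apart); x into the machine. Flat open loading deck 36 mm above the counter, 156 wide, from x -110 to the sills; head top 74 mm, housing from x 106 on up to 113 mm high. A coloured chip (blue, yellow) is clipped to the head over each lane.
- red_mid (a point): centre (half-way up, 4 mm above the underside) of the red test cartridge: a flat rigid white plastic slab 84 long x 28 wide x 8 mm thick, about 18 g, whose last 20 mm at the tail are solid red (a thin red stripe also crosses it near the nose). Its x runs along the length from the coloured tail to the nose, y across the width, z up out of its marked face (dark window and round well). It is to stay where it lies.
- rack: red tube rack, 55 x 125 mm and 76 mm high with its tubes; origin at the centre of its underside. To stay.
- cup: lidded sample cup, 66 mm across, 66 mm high; origin at the centre of its underside. To stay.
- bottle: white bottle with a blue cap, 60 mm across, 140 mm high; origin at the centre of its underside. To stay.

How it is judged:
On the way, in this order (a step that is already met when the one before it is completed fails the run):
1. one cartridge has dropped home in the pocket of its colour (((x of blue_mid in the frame of blue_pocket between -0.004 and 0.004 m and y of blue_mid in the frame of blue_pocket between -0.003 and 0.003 m and z of blue_mid in the frame of blue_pocket below 0.006 m and angle between blue_mid's own z axis and vertical below 0.04 rad and x of blue_nose in the frame of blue_pocket above 0.03 m) or (x of yellow_mid in the frame of yellow_pocket between -0.004 and 0.004 m and y of yellow_mid in the frame of yellow_pocket between -0.003 and 0.003 m and z of yellow_mid in the frame of yellow_pocket below 0.006 m and angle between yellow_mid's own z axis and vertical below 0.04 rad and x of yellow_nose in the frame of yellow_pocket above 0.03 m))), for 0.2 s.
2. both cartridges are home in the pockets of their colours (x of blue_mid in the frame of blue_pocket between -0.004 and 0.004 m and y of blue_mid in the frame of blue_pocket between -0.003 and 0.003 m and z of blue_mid in the frame of blue_pocket below 0.006 m and angle between each of blue_mid, yellow_mid's own z axis and vertical below 0.04 rad and x of blue_nose in the frame of blue_pocket above 0.03 m and x of yellow_mid in the frame of yellow_pocket between -0.004 and 0.004 m and y of yellow_mid in the frame of yellow_pocket between -0.003 and 0.003 m and z of yellow_mid in the frame of yellow_pocket below 0.006 m and x of yellow_nose in the frame of yellow_pocket above 0.03 m), for 0.2 s.
3. the start button is pressed with both cartridges home (all of step 2 and value of joint start above 0.004 m), for 0.05 s.
At the end, for the whole second after the job is handed in: Blue and yellow cartridge at rest face up, nose first, flat in the pocket of their own colour (within 4 mm along, 3 mm across, 2 mm of the floor, 0.04 rad); the start button was pressed and is up again (under 2 mm); red cartridge, rack, cup and bottle within 15 mm of their starts (all of step 2 and value of joint start below 0.002 m and linear speed of each of blue_cartridge, yellow_cartridge below 0.01 m/s and distance of each of red_mid, rack, cup, bottle from where it was at the start of the episode below 0.015 m); the robot touches nothing.
It fails at once if the start button is pressed (beyond 4 mm) before both cartridges are home (value of joint start above 0.004 m and not ((x of blue_mid in the frame of blue_pocket between -0.004 and 0.004 m and y of blue_mid in the frame of blue_pocket between -0.003 and 0.003 m and z of blue_mid in the frame of blue_pocket below 0.006 m and angle between blue_mid's own z axis and vertical below 0.04 rad and x of blue_nose in the frame of blue_pocket above 0.03 m) and (x of yellow_mid in the frame of yellow_pocket between -0.004 and 0.004 m and y of yellow_mid in the frame of yellow_pocket between -0.003 and 0.003 m and z of yellow_mid in the frame of yellow_pocket below 0.006 m and angle between yellow_mid's own z axis and vertical below 0.04 rad and x of yellow_nose in the frame of yellow_pocket above 0.03 m))).
It fails at once if the blue cartridge is gripped or forced (over 28 N from the fingers) while its nose is past the sill of its lane (x of blue_nose in the frame of blue_pocket between -0.04 and 0.046 m and y of blue_nose in the frame of blue_pocket between -0.016 and 0.016 m and z of blue_nose in the frame of blue_pocket below 0.025 m and contact force between the fingers and blue_cartridge above 28 N).
It fails at once if the yellow cartridge is gripped or forced (over 28 N from the fingers) while its nose is past the sill of its lane (x of yellow_nose in the frame of yellow_pocket between -0.04 and 0.046 m and y of yellow_nose in the frame of yellow_pocket between -0.016 and 0.016 m and z of yellow_nose in the frame of yellow_pocket below 0.025 m and contact force between the fingers and yellow_cartridge above 28 N).
It fails at once if the red cartridge, the rack, the cup or the bottle is shifted by more than 15 mm (distance of any of red_mid, rack, cup, bottle from where it was at the start of the episode above 0.015 m).
It also fails if it takes over 69 s, if anything falls off the work surface, if the arm or the gripper's body presses on something with over 40 N, if the wrist force passes 120 N, or if a joint passes its speed limit or range.

## Working session

There is one attempt and no reset: what is moved stays moved. The work goes in short steps, Python scripts to look and compute and a tool call to move; the robot and the scene stay as the last step left them, time stands still between calls to the robot, and variables do not carry over. Pictures are saved under pics/ and viewed, at most 10 in all, crops included, and the job is handed in when it is done.

Besides the shell and the picture viewer there is one more tool, called after "Request:" as name(argument=value, ...) on one line, values as JSON. drive_tool: Moves the arm, as the interface text tells. Scaled input: -1 to 1 covers 0.2 m each way for a shift and 180 degrees each way for a turn. Its arguments: {"type":"object","properties":{"commands":{"type":"array","items":{"type":"number"}},"grip_force":{"type":"number"}},"required":["commands"]}

```bash
mkdir -p pics; cat > h.py <<'E'
import numpy as np,cv2
from workcell import r
np.set_printoptions(precision=4,suppress=True)
def shot(n,f=None):
    p=r.get_image(n)
    if f: cv2.imwrite('pics/'+f,p['color'][:,:,::-1])
    return p
def ray(p,u,v,z):
    K=np.array([[p['fx'],0,p['cx']],[0,p['fy'],p['cy']],[0,0,1.]])
    d=np.array([(u-p['cx'])/p['fx'],(v-p['cy'])/p['fy']]);s=d.copy()
    for _ in range(20): s=d/(1+p['k1']*(s@s))
    T=np.array(p['camera_from_world']);R=T[:3,:3];o=-R.T@T[:3,3];w=R.T@np.array([*s,1])
    return o+w*(z-o[2])/w[2]
def proj(p,X):
    T=np.array(p['camera_from_world']);c=T[:3,:3]@np.array(X)+T[:3,3];s=c[:2]/c[2];s=s*(1+p['k1']*(s@s))
    return np.array([s[0]*p['fx']+p['cx'],s[1]*p['fy']+p['cy']])
E
python3 - <<'E'
from h import *
s=r.state();print(s['t'],s['tcp_pos'],s['tool_rot'],s['contact_force'],s['width'])
for n in('top','side'):
    p=shot(n,n+'0.png');T=np.array(p['camera_from_world']);print(n,-T[:3,:3].T@T[:3,3],p['fx'],p['k1'])
    for k in['blue_mid','yellow_mid','red_mid','blue_nose','yellow_nose','blue_pocket','yellow_pocket','blue_sill','yellow_sill','start_top','reader','rack','cup','bottle']:
        print(k,[(np.array(b['xyz']),round(b['conf'],2)) for b in r.boxes_of(k,p)[:2]])
E
```

```text
0.0 [0.2187 0.5851 0.2323] [ 0.178   0.984  -0.0006 -0.0002] [-0.7293  0.8036 -0.1236] 0.997859952177709
top [ 0.5133 -0.1087  0.9361] 487.957820874448 -0.033544859572427
blue_mid []
yellow_mid [(array([ 0.5759, -0.1637,  0.0078]), 0.93)]
red_mid [(array([ 0.4614, -0.1496,  0.0065]), 0.71)]
blue_nose [(array([ 0.4688, -0.3193,  0.0065]), 0.96), (array([0.5222, 0.2125, 0.0967]), 0.71)]
yellow_nose [(array([ 0.5764, -0.1574,  0.0085]), 0.74)]
blue_pocket [(array([0.496 , 0.1995, 0.0781]), 0.75)]
yellow_pocket [(array([0.5569, 0.2163, 0.0784]), 0.72), (array([ 0.4614, -0.1496,  0.0052]), 0.7)]
blue_sill [(array([0.4916, 0.1945, 0.0761]), 0.68)]
yellow_sill [(array([0.5576, 0.2161, 0.0776]), 0.73)]
start_top [(array([0.5222, 0.2164, 0.0913]), 0.68), (array([0.4962, 0.1992, 0.074 ]), 0.5)]
reader [(array([0.5169, 0.245 , 0.0829]), 0.65)]
rack [(array([ 0.7839, -0.1342,  0.0456]), 0.58)]
cup [(array([ 0.7371, -0.2966,  0.0626]), 0.69)]
bottle [(array([ 0.5814, -0.4451,  0.0888]), 0.85)]
side [ 0.2356 -1.0383  0.6953] 613.2954577138869 -0.05384493640614909
blue_mid [(array([ 0.4655, -0.325 
[... 268 characters left out ...]

yellow_nose [(array([ 0.7792, -0.1534,  0.0438]), 0.72), (array([ 0.5785, -0.1658,  0.0049]), 0.58)]
blue_pocket [(array([0.4968, 0.1863, 0.0799]), 0.5)]
yellow_pocket [(array([0.5556, 0.2021, 0.0794]), 0.51)]
blue_sill [(array([0.4967, 0.1862, 0.0821]), 0.67)]
yellow_sill [(array([0.5559, 0.2042, 0.0784]), 0.46)]
start_top [(array([0.5257, 0.2093, 0.0935]), 0.64)]
reader [(array([0.5072, 0.2094, 0.0448]), 0.58), (array([ 0.4642, -0.3262,  0.008 ]), 0.29)]
rack [(array([ 0.7789, -0.1538,  0.042 ]), 0.74), (array([ 0.4695, -0.3245,  0.0102]), 0.32)]
cup [(array([ 0.7258, -0.317 ,  0.0586]), 0.63)]
bottle [(array([ 0.5726, -0.4737,  0.0774]), 0.71), (array([ 0.5759, -0.1706,  0.0082]), 0.41)]
```

View pics/top0.png

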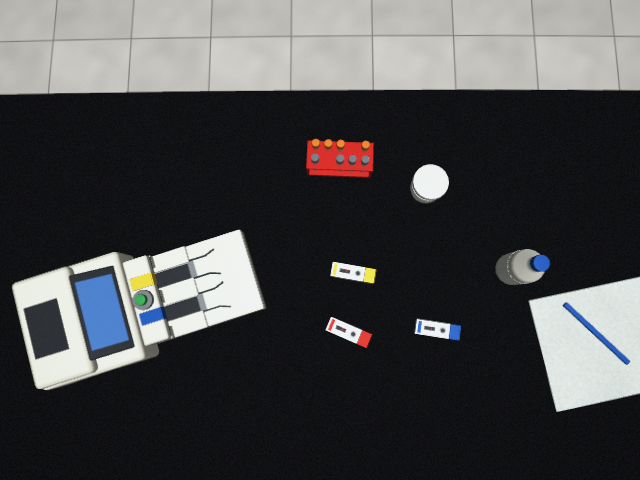

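View pics/side0.png

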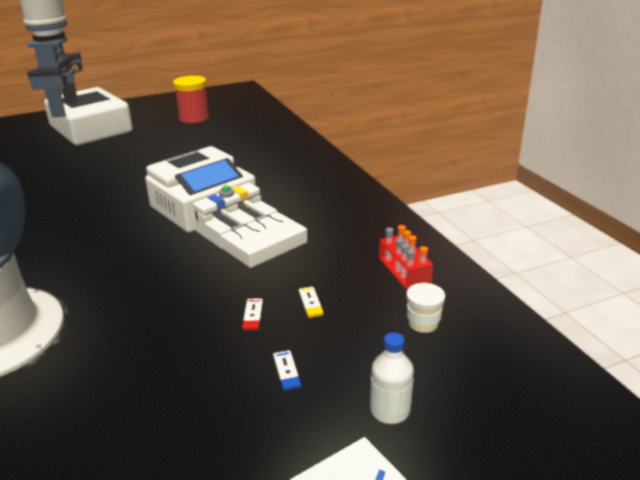

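The top view shows the reader at left with its lanes opening to the right (+y is left, +x is up). The yellow chip is at (141,282), blue at (151,317), the button at (142,299), and the deck front corners at (241,230) and (265,308). The cartridges all lie face up with noses to the left: yellow (353,272), red (348,332), blue (438,329). The side view agrees. Next I'll measure more finely.

```bash
cat > meas.py <<'E'
from h import *
def cart(p,uv,z=.008,R=32):
    """pose of cartridge near pixel uv from mask rectangle; colored tail gives sign"""
    im=p['color'];u,v=map(int,uv);x0,y0=u-R,v-R
    c=im[y0:v+R,x0:u+R];c4=cv2.resize(c,None,fx=4,fy=4,interpolation=cv2.INTER_CUBIC)
    m=(c4.max(2)>100).astype(np.uint8);m=cv2.morphologyEx(m,cv2.MORPH_CLOSE,np.ones((25,25)))
    n,l,st,ce=cv2.connectedComponentsWithStats(m)
    k=1+np.argmin(np.linalg.norm(ce[1:]-2*np.array(R*2),axis=1)-0.0*st[1:,4]) if n>1 else 0
    k=1+np.argmax(st[1:,4])
    pts=np.argwhere(l==k)[:,::-1].astype(float)
    px=(pts+.5)/4-.5+[x0,y0]
    W=np.array([ray(p,a,b,z)[:2] for a,b in px[::3]])
    sat=np.array([int(c4[int(b),int(a)].max())-int(c4[int(b),int(a)].min()) for a,b in pts[::3]])
    rc=cv2.minAreaRect((W*1000).astype(np.float32))
    mc=W.mean(0);w,V=np.linalg.eigh(np.cov(W.T));ax=V[:,1]
    t=W[sat>90].mean(0)
    if (t-mc)@ax>0: ax=-ax
    return np.array(rc[0])/1000,mc,rc[1],rc[2],np.degrees(np.arctan2(ax[1],ax[0]))
E
python3 - <<'E'
from meas import *
p=shot('top')
for n,uv in dict(y=(353,272),b=(438,329),r=(348,332)).items(): print(n,*cart(p,uv))
# reader: deck corners
for c in[(241,230),(265,308)]: print(ray(p,*c,.036))
a,b=ray(p,241,230,.036),ray(p,265,308,.036);print(np.linalg.norm(a-b))
im=p['color'][220:360,110:280];hsv=cv2.cvtColor(im,cv2.COLOR_RGB2HSV)
for n,lo,hi,z in[('y',(22,120,120),(34,255,255),.079),('b',(105,150,100),(125,255,255),.079),('g',(50,100,50),(80,255,255),.096)]:
    m=cv2.inRange(hsv,lo,hi); m[:,:15]=0 if n!='b' else m[:,:15]
    if n=='b': m[:85,:]=0;m[:, :25]=0
    k,l,st,ce=cv2.connectedComponentsWithStats(m);i=1+np.argmax(st[1:,4]);uv=ce[i]+[110,220];print(n,uv,st[i],ray(p,*uv,z))
cv2.imwrite('pics/r1.png',cv2.resize(im,None,fx=4.7,fy=4.2,interpolation=cv2.INTER_CUBIC)[:,:,::-1])
E
```

```text
y [ 0.5778 -0.1588] [ 0.5778 -0.1588] (84.8713150024414, 28.979171752929688) 80.1274642944336 79.99151996252063
b [ 0.4708 -0.3166] [ 0.4707 -0.3165] (84.91022491455078, 29.207563400268555) 81.35391998291016 81.23392758123214
r [ 0.4658 -0.1494] [ 0.4658 -0.1495] (84.30851745605469, 28.54261016845703) 66.78170776367188 66.82352495525171
[0.6547 0.0512 0.036 ]
[0.5099 0.0039 0.036 ]
0.15225286366865382
y [141.6926 281.2556] [ 20  53  24  18 270] [0.5563 0.2184 0.079 ]
b [151.2103 315.6548] [ 30  87  24  18 252] [0.4961 0.1986 0.079 ]
g [140.5185 299.2315] [ 25  74  12  11 108] [0.5244 0.2125 0.096 ]
```

View pics/r1.png

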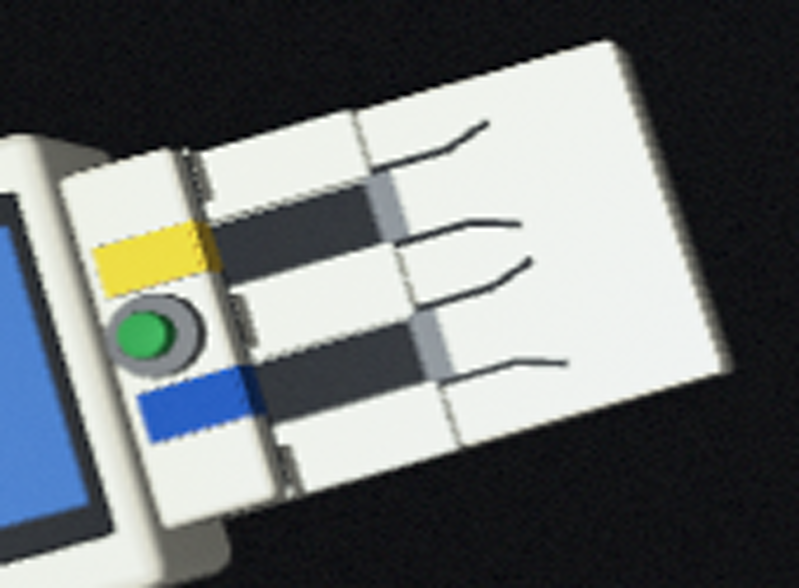

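The crop clearly shows the yellow lane on the far side (+x) and the blue lane on the near side (-x). Rib ends: yellow (445,150), (468,222), and blue (492,288), (515,361). I'll fit the reader pose to these points.

```bash
cat > rd.py <<'E'
from meas import *
from scipy.optimize import least_squares
p=shot('top')
P=[]
for y0,pts in((-32,[(372,171),(445,150),(488,124),(396,243),(468,222),(520,225)]),(32,[(415,307),(492,288),(531,261),(440,382),(515,361),(566,363)])):
    for i,(u,v) in enumerate(pts):
        s=-1 if i<3 else 1
        P.append(((0,-34,-53)[i%3]/1e3,(y0+s*(15.5,15.5,22)[i%3]+s*0.7)/1e3,.039,u,v))
for x,y,z,u,v in[(-.110,-.078,.036,608,42),(-.110,.078,.036,726,374)]: P.append((x,y,z,u,v))
P=np.array(P);uv=np.c_[110+P[:,3]/4.7-.4,220+P[:,4]/4.2-.4]
def f(q):
    c,s=np.cos(q[2]),np.sin(q[2])
    X=np.c_[q[0]+c*P[:,0]-s*P[:,1],q[1]+s*P[:,0]+c*P[:,1],P[:,2]]
    return (np.array([proj(p,x) for x in X])-uv).ravel()
o=least_squares(f,[.56,.13,1.9],loss='soft_l1');q=o.x;print(q,np.degrees(q[2]));print(f(q).reshape(-1,2).round(1))
c,s=np.cos(q[2]),np.sin(q[2]);np.save('q.npy',q)
# chips/button in reader frame
for X in[(.5563,.2184),(.4961,.1986),(.5244,.2125)]:
    d=np.array(X)-q[:2];print(c*d[0]+s*d[1],-s*d[0]+c*d[1])
E
python3 rd.py
```

```text
[0.5501 0.1346 1.8795] 107.6898798992366
[[-1.2  0.7]
 [ 0.7  0.2]
 [ 0.4 -0. ]
 [-1.7  0.2]
 [ 0.6 -0.4]
 [ 0.3 -0.8]
 [-1.1  1.3]
 [ 0.2  0.3]
 [ 0.8  0.2]
 [-1.6  0.4]
 [ 0.1 -0.2]
 [ 0.2 -0.4]
 [ 0.9 -1.3]
 [-0.3 -0.3]]
0.07797051148594239 -0.03135548758235188
0.07739941143551012 0.03201448831106629
0.08204277874985044 0.0008289285119522927
```

Reader fit residuals are about 1 px, and the chips come out at y = -31 and +32 mm, as they should. The cartridges measure 85 x 29 mm against the stated 84 x 28, so the scale is right. I'll write a helper for move deltas and turn first.

```bash
cat > go.py <<'E'
import sys
from h import *
from scipy.spatial.transform import Rotation as Ro
def lane(col,x,y=0):
    q=np.load('q.npy');c,s=np.cos(q[2]),np.sin(q[2]);y+=dict(b=.032,y=-.032,m=0)[col]
    return q[0]+c*x-s*y,q[1]+s*x+c*y
def delta(x,y,z,th):
    s=r.state();R=Ro.from_quat(s['tool_rot']);th=np.radians(th)
    G=Ro.from_matrix(np.array([[np.cos(th),np.sin(th),0],[np.sin(th),-np.cos(th),0],[0,0,-1]]).T)
    G=Ro.from_matrix(np.c_[[np.cos(th),np.sin(th),0],[np.sin(th),-np.cos(th),0],[0,0,-1]])
    rv=(R.inv()*G).as_rotvec()/np.pi; d=np.array([x,y,z])-s['tcp_pos']
    print('t',round(s['t'],2),'F',np.array(s['contact_force']),'w',s['width'],'| turn',rv,'shift in now-frame',R.inv().apply(d)/.2,'in goal frame',G.inv().apply(d)/.2)
E
python3 -c "
from go import *
delta(.5754,-.1726,.0205,80.05);delta(*lane('y',-.096),.0595,107.69);print(lane('y',-.096),lane('b',-.096))"
```

```text
t 1.6 F [0.4972 0.1114 0.1266] w 0.9953259114870421 | turn [-0.      0.      0.4414] shift in now-frame [-2.9971 -2.9256  1.0621] in goal frame [-3.425   2.4107  1.062 ]
t 1.6 F [0.4972 0.1114 0.1266] w 0.9953259114870421 | turn [-0.      0.      0.2878] shift in now-frame [-2.7633 -1.8095  0.867 ] in goal frame [-3.1308  1.053   0.867 ]
(np.float64(0.6097775494275308), np.float64(0.052851499643871994)) (np.float64(0.5488037787093007), np.float64(0.033404153182189464))
```

Request:
drive_tool(commands=[0,0,0,0,0,0.0368,-0.1,0,0,0,0,0,0.0368,-0.1,0,0,0,0,0,0.0368,-0.1,0,0,0,0,0,0.0368,-0.1,0,0,0,0,0,0.0368,-0.1,0,0,0,0,0,0.0368,-0.1,0,0,0,0,0,0.0368,-0.1,0,0,0,0,0,0.0368,-0.1,0,0,0,0,0,0.0368,-0.1,0,0,0,0,0,0.0368,-0.1], grip_force=10)

```text
t: 2.43
tcp_pos: [0.2189, 0.5854, 0.2329]
tool_rot: [0.689, 0.725, 0.0, -0.0]
contact_force: [0.1, -0.1, 0.5]
width: 0.551
finger_force: 0.0
```

Request:
drive_tool(commands=[0,0,0,0,0,0.0368,-0.1,0,0,0,0,0,0.0368,-0.1,-0.16,0.11,0.02,0,0,0,-0.1,-0.16,0.11,0.02,0,0,0,-0.1,-0.16,0.11,0.02,0,0,0,-0.1,-0.16,0.11,0.02,0,0,0,-0.1,-0.16,0.11,0.02,0,0,0,-0.1,-0.16,0.11,0.02,0,0,0,-0.1,-0.16,0.11,0.02,0,0,0,-0.1,-0.16,0.11,0.02,0,0,0,-0.1])

```text
t: 3.27
tcp_pos: [0.3482, 0.3012, 0.201]
tool_rot: [0.766, 0.643, 0.0, 0.0]
contact_force: [1.0, 0.7, -0.6]
width: 0.549
finger_force: 0.0
```

Request:
drive_tool(commands=[-0.16,0.115,0.04,0,0,0,-0.1,-0.16,0.115,0.04,0,0,0,-0.1,-0.16,0.115,0.04,0,0,0,-0.1,-0.16,0.115,0.04,0,0,0,-0.1,-0.16,0.115,0.04,0,0,0,-0.1,-0.16,0.115,0.04,0,0,0,-0.1,-0.16,0.115,0.04,0,0,0,-0.1,-0.16,0.115,0.04,0,0,0,-0.1,-0.16,0.115,0.04,0,0,0,-0.1,-0.16,0.115,0.04,0,0,0,-0.1])

```text
t: 4.1
tcp_pos: [0.5195, -0.0544, 0.1206]
tool_rot: [0.766, 0.643, 0.0, 0.0]
contact_force: [1.6, 0.6, -0.2]
width: 0.552
finger_force: 0.0
```

```bash
python3 -c "
from go import *
delta(.5754,-.1726,.0205,80.05)"
```

```text
t 4.1 F [ 1.6377  0.5652 -0.1514] w 0.5519534727731948 | turn [ 0.0001  0.     -0.0003] shift in now-frame [-0.5334  0.3779  0.5008] in goal frame [-0.5337  0.3776  0.5007]
```

Request:
drive_tool(commands=[-0.13,0.094,0.03,0,0,0,-0.1,-0.13,0.094,0.03,0,0,0,-0.1,-0.13,0.094,0.03,0,0,0,-0.1,-0.14,0.095,0.03,0,0,0,-0.1,0,0,0.12,0,0,0,-0.1,0,0,0.12,0,0,0,-0.1,0,0,0.08,0,0,0,-0.1,0,0,0,0,0,0,-0.1,0,0,0,0,0,0,-0.1])

```text
t: 4.85
tcp_pos: [0.5744, -0.1696, 0.0326]
tool_rot: [0.766, 0.643, -0.0, -0.001]
contact_force: [-0.3, -0.2, 0.4]
width: 0.55
finger_force: 0.0
```

```bash
python3 -c "
from go import *
delta(.5754,-.1726,.0205,80.05)
p=shot('side');u,v=proj(p,[.5754,-.1726,.02]);u,v=int(u),int(v)
cv2.imwrite('pics/g1.png',cv2.resize(p['color'][v-75:v+75,u-100:u+100],None,fx=4,fy=4,interpolation=cv2.INTER_CUBIC)[:,:,::-1])"
```

```text
t 4.85 F [-0.284  -0.2058  0.4422] w 0.5501637493525786 | turn [-0.0004 -0.0001 -0.0002] shift in now-frame [-0.0138  0.0077  0.0606] in goal frame [-0.0138  0.0076  0.0606]
```

View pics/g1.png

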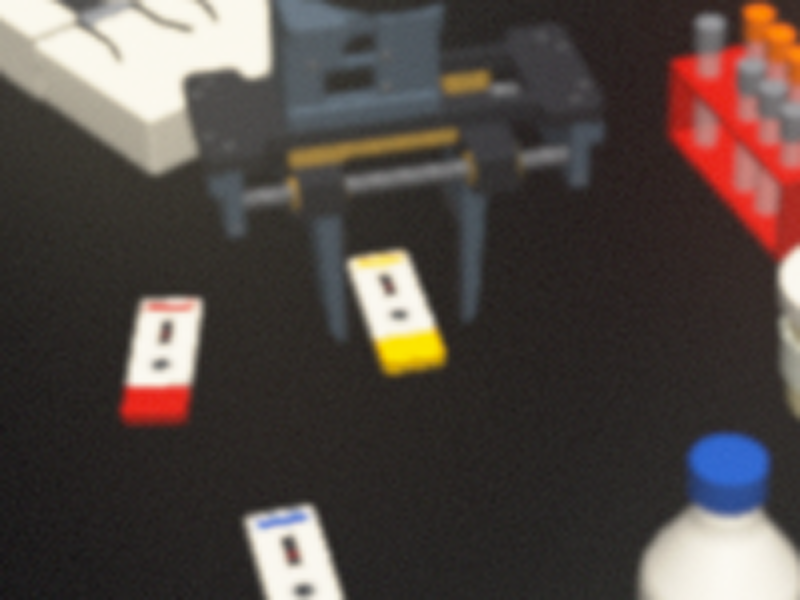

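Fingers straddle the yellow cartridge near its middle, with the tips at (340,335) and (468,318) and nothing else close. Next: descend, close and lift.

Request:
drive_tool(commands=[-0.013,0.007,0.03,0,0,0,-0.1,0,0,0.03,0,0,0,-0.1,0,0,0,0,0,0,-0.1,0,0,0,0,0,0,1,0,0,0,0,0,0,1,0,0,0,0,0,0,1,0,0,0,0,0,0,1,0,0,0,0,0,0,1,0,0,0,0,0,0,1], grip_force=10)

```text
t: 5.65
tcp_pos: [0.5758, -0.1725, 0.0212]
tool_rot: [0.766, 0.643, 0.0, 0.0]
contact_force: [0.3, 1.2, 4.1]
width: 0.306
finger_force: 10.0
```

Request:
drive_tool(commands=[0,0,-0.05,0,0,0,1,0,0,-0.1,0,0,0,1,0,0,-0.15,0,0,0,1,0,0,-0.15,0,0,0,1])

```text
t: 5.98
tcp_pos: [0.575, -0.1723, 0.1121]
tool_rot: [0.766, 0.643, -0.0, -0.001]
contact_force: [1.0, -1.2, -0.5]
width: 0.308
finger_force: 10.0
```

```bash
python3 -c "
from go import *
delta(*lane('y',-.096),.09,107.69)"
```

```text
t 5.98 F [ 1.039  -1.2224 -0.5336] w 0.30783204982280643 | turn [-0.0004 -0.0002 -0.1538] shift in now-frame [ 1.1388 -0.0241  0.1109] in goal frame [1.0198 0.5076 0.1105]
```

Request:
drive_tool(commands=[0,0,0,0,0,-0.0385,1,0,0,0,0,0,-0.0385,1,0,0,0,0,0,-0.0385,1,0,0,0,0,0,-0.0383,1,0.17,0.0845,0,0,0,0,1,0.17,0.0845,0,0,0,0,1,0.17,0.0845,0,0,0,0,1,0.17,0.0845,0,0,0,0,1,0.17,0.0845,0,0,0,0,1,0.16,0.08,0,0,0,0,1])

```text
t: 6.82
tcp_pos: [0.61, 0.0525, 0.1117]
tool_rot: [0.59, 0.807, 0.0, 0.0]
contact_force: [1.7, -0.2, -1.0]
width: 0.309
finger_force: 10.0
```

Request:
drive_tool(commands=[0,0,0.05,0,0,0,1,0,0,0.05,0,0,0,1,0,0,0,0,0,0,1])

```text
t: 7.07
tcp_pos: [0.6088, 0.0503, 0.0895]
tool_rot: [0.59, 0.808, -0.001, -0.001]
contact_force: [-0.8, -1.1, -0.4]
width: 0.304
finger_force: 10.0
```

```bash
cat > lk.py <<'E'
from meas import *
def look(f,z=None):
    """warp the top view onto the reader frame at height z, 4 px/mm? -> crop"""
    q=np.load('q.npy');p=shot('top');im=p['color']
    cv2.imwrite('pics/'+f,cv2.resize(im[215:345,120:290],None,fx=4.7,fy=4.6,interpolation=cv2.INTER_CUBIC)[:,:,::-1]);return p
E
python3 -c "
from go import *;from lk import look
delta(*lane('y',-.096),.0595,107.69)
look('p1.png')"
```

```text
t 7.07 F [-0.7573 -1.0913 -0.3961] w 0.3043933318230184 | turn [-0.0008 -0.0002  0.0002] shift in now-frame [0.0105 0.0087 0.1498] in goal frame [0.0106 0.0084 0.1498]
```

View pics/p1.png

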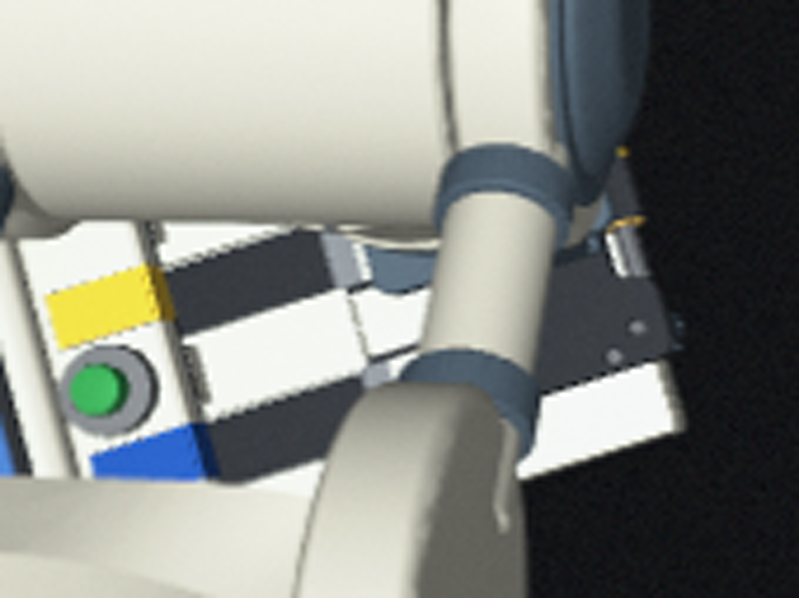

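The arm hides the lane, so only the button (95,390) and chips are visible and I'll rely on the pose readings. Lowering gently.

Request:
drive_tool(commands=[0.01,0.006,0.05,0,0,0,1,0,0,0.05,0,0,0,1,0,0,0.03,0,0,0,1,0,0,0.015,0,0,0,1,0,0,0.01,0,0,0,1,0,0,0,0,0,0,1])

```text
t: 7.62
tcp_pos: [0.6103, 0.0525, 0.0594]
tool_rot: [0.59, 0.807, -0.0, -0.0]
contact_force: [-0.1, -0.5, -0.1]
width: 0.303
finger_force: 10.0
```

```bash
python3 -c "
from go import *
delta(*lane('y',-.096),.058,107.69)
p=shot('side');u,v=proj(p,[*lane('y',-.05),.04]);u,v=int(u),int(v)
cv2.imwrite('pics/p2.png',cv2.resize(p['color'][v-60:v+60,u-80:u+80],None,fx=5,fy=5,interpolation=cv2.INTER_CUBIC)[:,:,::-1])"
```

```text
t 7.62 F [-0.1247 -0.522  -0.0882] w 0.30314461918030583 | turn [-0.0002 -0.0001 -0.    ] shift in now-frame [ 0.0025 -0.002   0.0071] in goal frame [ 0.0025 -0.002   0.0071]
```

View pics/p2.png

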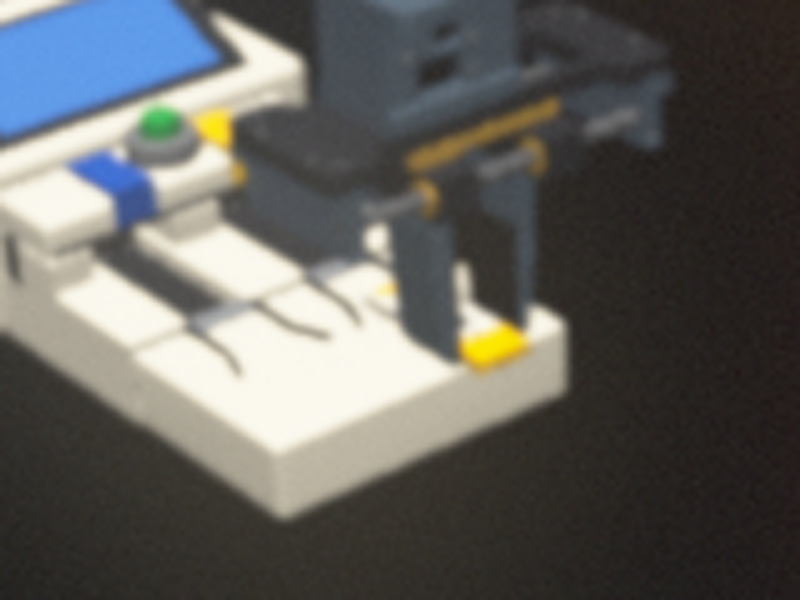

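The yellow tail sits at the deck's front edge around (490,350), in line with the yellow lane. Now to lower, release, rise and back off.

Request:
drive_tool(commands=[0,0,0.005,0,0,0,1,0,0,0.003,0,0,0,1,0,0,0,0,0,0,1])

```text
t: 7.92
tcp_pos: [0.6106, 0.0528, 0.0585]
tool_rot: [0.59, 0.807, 0.0, 0.0]
contact_force: [-0.7, -0.2, -1.0]
width: 0.301
finger_force: 10.0
```

Request:
drive_tool(commands=[0,0,0,0,0,0,0.1,0,0,0,0,0,0,0.1,0,0,0,0,0,0,0.1,0,0,-0.05,0,0,0,0.1,0,0,-0.1,0,0,0,0.1,-0.1,0,-0.1,0,0,0,1,-0.15,0,0,0,0,0,1,-0.15,0,0,0,0,0,1,-0.1,0,0,0,0,0,1])

```text
t: 8.67
tcp_pos: [0.642, -0.0448, 0.1098]
tool_rot: [0.59, 0.807, 0.0, 0.001]
contact_force: [-0.2, 0.0, 0.9]
width: 0.192
finger_force: 0.0
```

```bash
python3 -c "
from go import *;from lk import look
delta(*lane('y',-.145),.0595,107.69)
look('p3.png')"
```

```text
t 8.67 F [-0.2438  0.0269  0.884 ] w 0.1922556951255897 | turn [ 0.0005  0.0004 -0.0001] shift in now-frame [ 0.2693 -0.0055  0.2512] in goal frame [ 0.269  -0.005   0.2515]
```

View pics/p3.png

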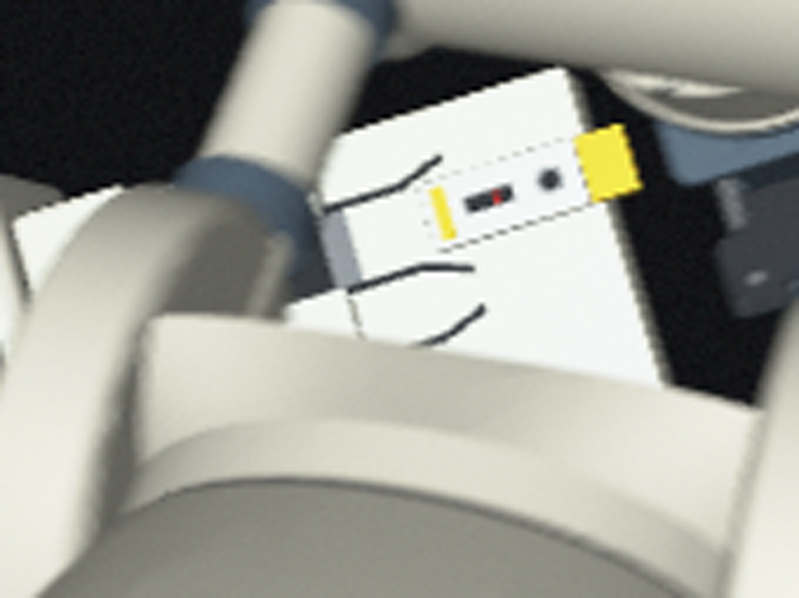

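Yellow lies face up, square in the flared mouth, with nose near (430,220) and tail overhanging at (610,160). Now I'll push it from behind with shut fingers.

Request:
drive_tool(commands=[0.08,0,0,0,0,0,1,0.08,0,0,0,0,0,1,0.08,-0.005,0.05,0,0,0,1,0,0,0.1,0,0,0,1,0,0,0.1,0,0,0,1,0,0,0,0,0,0,1,0,0,0,0,0,0,1])

```text
t: 9.3
tcp_pos: [0.6244, 0.0041, 0.0583]
tool_rot: [0.589, 0.808, -0.0, -0.001]
contact_force: [0.3, 0.5, 0.4]
width: 0.005
finger_force: 0.0
```

Request:
drive_tool(commands=[0.02,0,0,0,0,0,1,0.02,0,0,0,0,0,1,0.02,0,0,0,0,0,1,0.02,0,0,0,0,0,1,0.02,0,0,0,0,0,1,0.02,0,0,0,0,0,1,0.02,0,0,0,0,0,1,0.02,0,0,0,0,0,1])

```text
t: 9.97
tcp_pos: [0.6155, 0.0337, 0.0583]
tool_rot: [0.59, 0.807, -0.0, -0.0]
contact_force: [-0.2, -0.0, 0.3]
width: 0.006
finger_force: 0.1
```

```bash
python3 -c "
from go import *
delta(*lane('y',-.0125),.0595,107.69)
p=shot('side');u,v=proj(p,[*lane('y',-.05),.04]);u,v=int(u),int(v)
cv2.imwrite('pics/p4.png',cv2.resize(p['color'][v-60:v+60,u-80:u+80],None,fx=5,fy=5,interpolation=cv2.INTER_CUBIC)[:,:,::-1])"
```

```text
t 9.97 F [-0.1578 -0.0315  0.2771] w 0.005574836475785342 | turn [-0.  0.  0.] shift in now-frame [ 0.5172  0.002  -0.0058] in goal frame [ 0.5172  0.002  -0.0058]
```

View pics/p4.png

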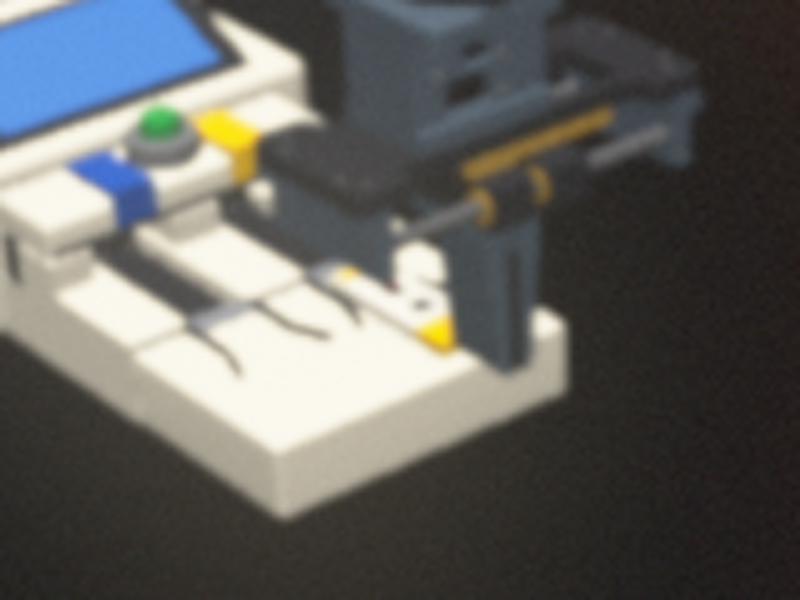

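The yellow nose is between the ribs near the sill at (345,270), with the finger squarely behind the tail at (440,335). Continuing.

Request:
drive_tool(commands=[0.015,0,-0.005,0,0,0,1,0.015,0,0,0,0,0,1,0.015,0,0,0,0,0,1,0.015,0,0,0,0,0,1,0.015,0,0,0,0,0,1,0.015,0,0,0,0,0,1,0.015,0,0,0,0,0,1,0.015,0,0,0,0,0,1,0.015,0,0,0,0,0,1,0.015,0,0,0,0,0,1])

```text
t: 10.85
tcp_pos: [0.6064, 0.0622, 0.0593]
tool_rot: [0.59, 0.807, -0.0, -0.0]
contact_force: [0.8, -0.7, -0.5]
width: 0.005
finger_force: 0.1
```

Request:
drive_tool(commands=[0.02,0,0,0,0,0,1,0.02,0,0,0,0,0,1,0.02,0,0,0,0,0,1,0.02,0,0,0,0,0,1,0.02,0,0,0,0,0,1,0.02,0,0,0,0,0,1,0.02,0,0,0,0,0,1,0.02,0,0,0,0,0,1,0.02,0,0,0,0,0,1,0.02,0,0,0,0,0,1])

```text
t: 11.68
tcp_pos: [0.5942, 0.1004, 0.0593]
tool_rot: [0.59, 0.807, -0.0, 0.0]
contact_force: [-0.4, -0.7, -0.1]
width: 0.01
finger_force: 0.1
```

Request:
drive_tool(commands=[0.02,0,0,0,0,0,1,0.02,0,0,0,0,0,1,0.015,0,0,0,0,0,1,0.015,0,0,0,0,0,1,0.015,0,0,0,0,0,1,0.015,0,0,0,0,0,1,0.015,0,0,0,0,0,1,0.015,0,0,0,0,0,1,0,0,0,0,0,0,1])

```text
t: 12.43
tcp_pos: [0.5862, 0.1253, 0.0593]
tool_rot: [0.59, 0.808, -0.0, -0.0]
contact_force: [-0.9, 0.2, -0.1]
width: 0.005
finger_force: 0.0
```

```bash
python3 -c "
from go import *
delta(*lane('y',-.0125),.0595,107.69)
p=shot('side');u,v=proj(p,[*lane('y',-.03),.04]);u,v=int(u),int(v)
cv2.imwrite('pics/p5.png',cv2.resize(p['color'][v-60:v+60,u-80:u+80],None,fx=5,fy=5,interpolation=cv2.INTER_CUBIC)[:,:,::-1])"
```

```text
t 12.43 F [-0.9153  0.1884 -0.118 ] w 0.004948905353963441 | turn [-0.     -0.      0.0001] shift in now-frame [ 0.0364  0.0022 -0.001 ] in goal frame [ 0.0364  0.0022 -0.001 ]
```

View pics/p5.png

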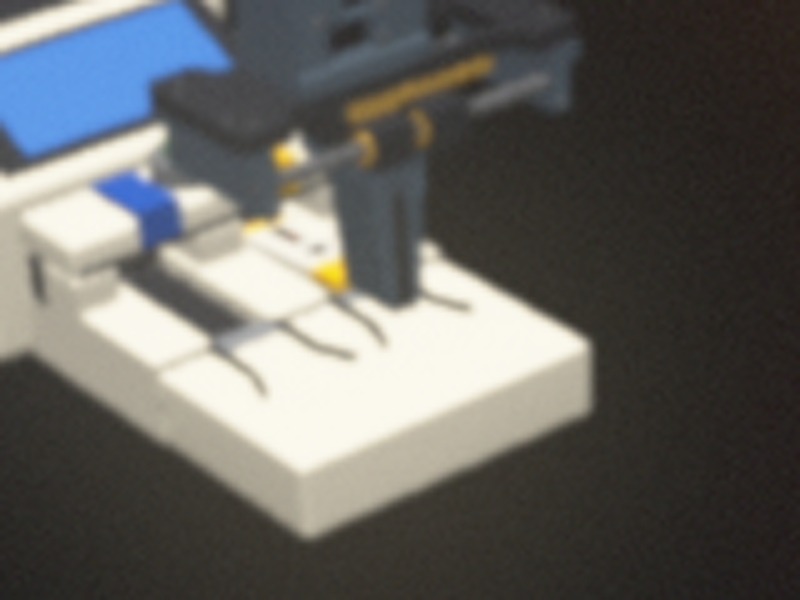

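Yellow is almost in: the tail at (330,275) is just before the crest. A few millimetres more, then I retreat and measure numerically.

Request:
drive_tool(commands=[0.008,0,0,0,0,0,1,0.008,0,0,0,0,0,1,0.008,0,0,0,0,0,1,0.008,0,0,0,0,0,1,0.008,0,0,0,0,0,1,0,0,0,0,0,0,1,0,0,0,0,0,0,1,0,0,0,0,0,0,1])

```text
t: 13.15
tcp_pos: [0.584, 0.1324, 0.0593]
tool_rot: [0.59, 0.807, -0.0, 0.0]
contact_force: [-0.8, 0.3, -0.3]
width: 0.004
finger_force: 0.0
```

Request:
drive_tool(commands=[-0.1,0,-0.02,0,0,0,-0.1,-0.15,0,-0.05,0,0,0,-0.1,-0.17,0,-0.05,0,0,0,-0.1,-0.17,0,-0.05,0,0,0,-0.1,-0.17,0,-0.05,0,0,0,-0.1,-0.17,0,-0.05,0,0,0,-0.1,-0.17,0,0,0,0,0,-0.1,-0.17,0,0,0,0,0,-0.1,-0.17,0,0,0,0,0,-0.1,-0.17,0,0,0,0,0,-0.1])

```text
t: 13.98
tcp_pos: [0.6821, -0.1762, 0.1134]
tool_rot: [0.59, 0.807, 0.0, 0.0]
contact_force: [1.2, 0.6, -0.9]
width: 0.548
finger_force: 0.0
```

```bash
cat > home.py <<'E'
from go import *
def home(col,n):
    p=shot(n);q=np.load('q.npy');hsv=cv2.cvtColor(p['color'],cv2.COLOR_RGB2HSV)
    lo,hi=((20,110,100),(36,255,255)) if col=='y' else ((105,130,60),(125,255,255))
    m=cv2.inRange(hsv,lo,hi);c=np.array([proj(p,[*lane(col,x),z]) for x,z in((.0135,.04),(.0775,.079))])
    k,l,st,ce=cv2.connectedComponentsWithStats(m)
    for i in range(1,k):
        if np.linalg.norm(ce[i]-c[0])<28 and st[i,4]>15:
            for z in(.040,):
                d=ray(p,*ce[i],z)[:2]-q[:2];cc,s=np.cos(q[2]),np.sin(q[2])
                print(n,col,'area',st[i,4],'px',ce[i],'exp tail',c[0],'chip',c[1],'reader xy',np.array([cc*d[0]+s*d[1],-s*d[0]+cc*d[1]]))
E
python3 -c "
from home import *
home('y','top');home('y','side')
b=np.array([.4708,-.3166])-.014*np.array([np.cos(np.radians(81.3)),np.sin(np.radians(81.3))]);print(b)
delta(*b,.0205,81.3)"
```

```text
top y area 163 px [183.4908 271.5092] exp tail [182.7357 271.4818] chip [141.8667 280.8373] reader xy [ 0.0122 -0.0315]
side y area 125 px [240.912 192.256] exp tail [257.7043 214.2528] chip [240.3462 189.8897] reader xy [ 0.135 -0.069]
side y area 47 px [257.2553 214.6596] exp tail [257.7043 214.2528] chip [240.3462 189.8897] reader xy [ 0.0126 -0.0301]
[ 0.4687 -0.3304]
t 14.08 F [ 0.053   0.3956 -0.0175] w 0.5507299857230115 | turn [0.0005 0.0006 0.1455] shift in now-frame [-0.3966 -1.2495  0.4632] in goal frame [-0.9079 -0.9453  0.4638]
```

Top and side views agree on the yellow tail to about 1.5 mm at z = 0.040. If it were still on the crest they would differ by roughly 12 mm, so yellow is home. Now for blue.

Request:
drive_tool(commands=[0,0,0,0,0,0.0364,-0.1,0,0,0,0,0,0.0364,-0.1,0,0,0,0,0,0.0364,-0.1,0,0,0,0,0,0.0364,-0.1,-0.13,-0.135,0,0,0,0,-0.1,-0.13,-0.135,0,0,0,0,-0.1,-0.13,-0.135,0,0,0,0,-0.1,-0.13,-0.135,0,0,0,0,-0.1,-0.13,-0.135,0,0,0,0,-0.1,-0.13,-0.135,0,0,0,0,-0.1])

```text
t: 14.92
tcp_pos: [0.497, -0.305, 0.1134]
tool_rot: [0.758, 0.653, 0.0, 0.0]
contact_force: [1.3, -0.3, 0.3]
width: 0.551
finger_force: 0.0
```

Request:
drive_tool(commands=[-0.13,-0.135,0,0,0,0,-0.1,0,0,0.12,0,0,0,-0.1,0,0,0.12,0,0,0,-0.1,0,0,0.12,0,0,0,-0.1,0,0,0.03,0,0,0,-0.1,0,0,0,0,0,0,-0.1,0,0,0,0,0,0,-0.1])

```text
t: 15.5
tcp_pos: [0.4683, -0.3262, 0.0359]
tool_rot: [0.758, 0.653, -0.0, -0.0]
contact_force: [0.7, 0.1, -0.1]
width: 0.551
finger_force: 0.0
```

```bash
python3 -c "
from home import *
delta(.4687,-.3304,.0205,81.3)"
```

```text
t 15.5 F [ 0.6794  0.0753 -0.1386] w 0.551394522677276 | turn [-0.     -0.      0.0012] shift in now-frame [-0.0204  0.0051  0.0768] in goal frame [-0.0204  0.0051  0.0768]
```

Request:
drive_tool(commands=[-0.02,0.004,0.035,0,0,0.001,-0.1,0,0,0.038,0,0,0,-0.1,0,0,0,0,0,0,-0.1,0,0,0,0,0,0,1,0,0,0,0,0,0,1,0,0,0,0,0,0,1,0,0,0,0,0,0,1,0,0,0,0,0,0,1,0,0,0,0,0,0,1], grip_force=10)

```text
t: 16.25
tcp_pos: [0.4684, -0.3305, 0.021]
tool_rot: [0.759, 0.651, 0.0, 0.0]
contact_force: [-0.3, 0.1, 4.6]
width: 0.303
finger_force: 10.0
```

Request:
drive_tool(commands=[0,0,-0.05,0,0,0,1,0,0,-0.1,0,0,0,1,0,0,-0.15,0,0,0,1,0,0,-0.15,0,0,0,1,0,0,0,0,0,-0.0366,1,0,0,0,0,0,-0.0366,1,0,0,0,0,0,-0.0366,1,0,0,0,0,0,-0.0366,1])

```text
t: 16.92
tcp_pos: [0.4683, -0.3304, 0.1117]
tool_rot: [0.588, 0.809, -0.0, 0.0]
contact_force: [-0.2, 0.8, -1.1]
width: 0.307
finger_force: 10.0
```

```bash
python3 -c "
from home import *
delta(*lane('b',-.096),.09,107.69)"
```

```text
t 16.92 F [-0.2235  0.774  -1.087 ] w 0.30724979803491137 | turn [0.0001 0.0002 0.0016] shift in now-frame [1.606  0.9448 0.1078] in goal frame [1.6108 0.9365 0.1085]
```

Request:
drive_tool(commands=[0.161,0.0936,0,0,0,0.0016,1,0.161,0.0936,0,0,0,0,1,0.161,0.0936,0,0,0,0,1,0.161,0.0936,0,0,0,0,1,0.161,0.0936,0,0,0,0,1,0.161,0.0936,0,0,0,0,1,0.161,0.0936,0,0,0,0,1,0.161,0.0936,0,0,0,0,1,0.161,0.0936,0,0,0,0,1,0.161,0.0936,0,0,0,0,1])

```text
t: 17.75
tcp_pos: [0.5506, 0.0347, 0.1115]
tool_rot: [0.592, 0.806, 0.0, 0.0]
contact_force: [1.4, -0.3, 0.2]
width: 0.305
finger_force: 10.0
```

Request:
drive_tool(commands=[0,0,0.05,0,0,0,1,0,0,0.06,0,0,0,1,0,0,0.06,0,0,0,1,0,0,0.05,0,0,0,1,0,0,0.03,0,0,0,1,0,0,0.01,0,0,0,1,0,0,0,0,0,0,1])

```text
t: 18.33
tcp_pos: [0.5504, 0.0326, 0.0586]
tool_rot: [0.592, 0.806, -0.0, -0.0]
contact_force: [-0.8, 0.1, -0.4]
width: 0.307
finger_force: 10.0
```

```bash
python3 -c "
from home import *
delta(*lane('b',-.096),.0575,107.69)"
```

```text
t 18.33 F [-0.7927  0.1218 -0.4175] w 0.30725243503189925 | turn [-0.0002 -0.0001 -0.0019] shift in now-frame [ 0.0061 -0.0066  0.0054] in goal frame [ 0.0061 -0.0066  0.0054]
```

Request:
drive_tool(commands=[0.004,-0.006,0,0,0,-0.0018,1,0,0,0.005,0,0,0,1,0,0,0,0,0,0,1])

```text
t: 18.58
tcp_pos: [0.5493, 0.0332, 0.0581]
tool_rot: [0.59, 0.807, 0.0, 0.0]
contact_force: [0.3, 0.3, -0.2]
width: 0.307
finger_force: 10.0
```

Request:
drive_tool(commands=[0,0,0,0,0,0,0.1,0,0,0,0,0,0,0.1,0,0,0,0,0,0,0.1,0,0,-0.05,0,0,0,0.1,0,0,-0.1,0,0,0,0.1,-0.1,0,-0.1,0,0,0,1,-0.15,0,0,0,0,0,1,-0.15,0,0,0,0,0,1,-0.1,0,0,0,0,0,1])

```text
t: 19.33
tcp_pos: [0.5807, -0.0642, 0.1091]
tool_rot: [0.59, 0.807, 0.0, 0.001]
contact_force: [-0.6, -0.0, -0.2]
width: 0.19
finger_force: 0.0
```

```bash
python3 -c "
from home import *
delta(*lane('b',-.150),.0593,107.69)
q=np.load('q.npy');cc,s=np.cos(q[2]),np.sin(q[2])
for n in('top','side'):
    p=shot(n);hsv=cv2.cvtColor(p['color'],cv2.COLOR_RGB2HSV);m=cv2.inRange(hsv,(105,130,60),(125,255,255))
    k,l,st,ce=cv2.connectedComponentsWithStats(m)
    for i in range(1,k):
        if st[i,4]>8:
            d=ray(p,*ce[i],.044)[:2]-q[:2];print(n,st[i,4],ce[i],cc*d[0]+s*d[1],-s*d[0]+cc*d[1])
"
```

```text
t 19.33 F [-0.6303 -0.0337 -0.1856] w 0.19047519549661443 | turn [ 0.0005  0.0004 -0.    ] shift in now-frame [ 0.2438 -0.004   0.2489] in goal frame [ 0.2434 -0.0036  0.2492]
top 271 [539.9852 262.7601] -0.6176087465050119 0.15297063792174806
top 2680 [101.2396 311.4063] 0.17643190219188074 -0.0064002170678386094
top 27 [258.5185 289.1111] -0.1118483657200399 0.04194273929383855
top 27 [223.5926 294.1852] -0.04816956008275708 0.03144325153563646
top 415 [596.2723 333.1518] -0.6697257802407289 0.3035594630279851
top 253 [151.1779 315.2095] 0.08945189697609568 0.028051568596716814
side 906 [208.9437 175.1391] 0.2691070105045313 -0.06134624125449266
side 80 [217.0875 199.975 ] 0.13252455396823706 0.0008481633239927136
side 54 [268.0556 244.7778] -0.11734629017283492 0.03550945671685846
side 340 [393.6647 341.2735] -0.5039226871888616 0.06797763636038956
side 43 [380.0698 475.3256] -0.6740172941947551 0.27258183133928104
```

Blue's nose stripe is at lane y = -0.6 mm, in the mouth. Same push as yellow.

Request:
drive_tool(commands=[0.08,0,0,0,0,0,1,0.08,0,0,0,0,0,1,0.08,-0.003,0.05,0,0,0,1,0,0,0.1,0,0,0,1,0,0,0.1,0,0,0,1,0,0,0,0,0,0,1,0,0,0,0,0,0,1])

```text
t: 20.02
tcp_pos: [0.5632, -0.0148, 0.0576]
tool_rot: [0.589, 0.808, -0.001, -0.001]
contact_force: [-0.3, 0.1, -0.2]
width: 0.004
finger_force: 0.0
```

Request:
drive_tool(commands=[0.02,0,0,0,0,0,1,0.02,0,0,0,0,0,1,0.02,0,0,0,0,0,1,0.02,0,0,0,0,0,1,0.02,0,0,0,0,0,1,0.02,0,0,0,0,0,1,0.02,0,0,0,0,0,1,0.02,0,0,0,0,0,1])

```text
t: 20.68
tcp_pos: [0.5546, 0.0144, 0.0578]
tool_rot: [0.59, 0.807, 0.0, 0.0]
contact_force: [-0.2, -0.0, -0.2]
width: 0.006
finger_force: 0.1
```

Request:
drive_tool(commands=[0.015,0,-0.005,0,0,0,1,0.015,0,0,0,0,0,1,0.015,0,0,0,0,0,1,0.015,0,0,0,0,0,1,0.015,0,0,0,0,0,1,0.015,0,0,0,0,0,1,0.015,0,0,0,0,0,1,0.015,0,0,0,0,0,1,0.015,0,0,0,0,0,1,0.015,0,0,0,0,0,1])

```text
t: 21.52
tcp_pos: [0.5455, 0.0429, 0.0587]
tool_rot: [0.59, 0.807, 0.0, 0.0]
contact_force: [0.1, 0.2, -0.3]
width: 0.004
finger_force: 0.1
```

```bash
python3 -c "
from home import *
delta(*lane('b',-.0125),.0593,107.69)"
```

```text
t 21.52 F [ 0.0909  0.1903 -0.3127] w 0.0037175131189075487 | turn [ 0.     -0.      0.0001] shift in now-frame [ 0.3673  0.0014 -0.0029] in goal frame [ 0.3673  0.0014 -0.0029]
```

Request:
drive_tool(commands=[0.02,0,-0.002,0,0,0,1,0.02,0,0,0,0,0,1,0.02,0,0,0,0,0,1,0.02,0,0,0,0,0,1,0.02,0,0,0,0,0,1,0.02,0,0,0,0,0,1,0.02,0,0,0,0,0,1,0.02,0,0,0,0,0,1,0.02,0,0,0,0,0,1,0.02,0,0,0,0,0,1])

```text
t: 22.35
tcp_pos: [0.5333, 0.0811, 0.0591]
tool_rot: [0.59, 0.807, -0.0, 0.0]
contact_force: [-0.2, -0.5, 0.3]
width: 0.007
finger_force: 0.1
```

Request:
drive_tool(commands=[0.02,0,0,0,0,0,1,0.02,0,0,0,0,0,1,0.015,0,0,0,0,0,1,0.015,0,0,0,0,0,1,0.015,0,0,0,0,0,1,0.015,0,0,0,0,0,1,0.015,0,0,0,0,0,1,0.015,0,0,0,0,0,1])

```text
t: 23.02
tcp_pos: [0.5254, 0.1057, 0.0591]
tool_rot: [0.59, 0.807, -0.0, 0.0]
contact_force: [0.2, 0.1, -0.0]
width: 0.005
finger_force: 0.0
```

Request:
drive_tool(commands=[0.008,0,0,0,0,0,1,0.008,0,0,0,0,0,1,0.008,0,0,0,0,0,1,0.008,0,0,0,0,0,1,0.009,0,0,0,0,0,1,0,0,0,0,0,0,1,0,0,0,0,0,0,1,0,0,0,0,0,0,1])

```text
t: 23.68
tcp_pos: [0.5231, 0.1132, 0.0591]
tool_rot: [0.59, 0.807, -0.0, 0.0]
contact_force: [-0.5, 0.5, 0.3]
width: 0.006
finger_force: 0.0
```

Request:
drive_tool(commands=[-0.1,0,-0.02,0,0,0,1,-0.15,0,-0.05,0,0,0,1,-0.17,0,-0.05,0,0,0,1,-0.17,0,-0.05,0,0,0,1,-0.17,0,-0.05,0,0,0,1,-0.17,0,-0.05,0,0,0,1,-0.17,0,-0.05,0,0,0,1,-0.17,0,-0.05,0,0,0,1,-0.17,0,0,0,0,0,1,-0.17,0,0,0,0,0,1])

```text
t: 24.52
tcp_pos: [0.6214, -0.1955, 0.1339]
tool_rot: [0.59, 0.807, 0.0, 0.001]
contact_force: [1.0, 0.5, -0.6]
width: 0.007
finger_force: 0.0
```

```bash
python3 -c "
from home import *
for n in('top','side'):
  for c in'by': home(c,n)
t=shot('top')['color'];p=shot('side');s=p['color'];u,v=map(int,proj(p,[*lane('m',.02),.04]))
a=cv2.resize(t[230:350,120:220],(400,480),interpolation=cv2.INTER_CUBIC);b=cv2.resize(s[v-60:v+60,u-50:u+50],(400,480),interpolation=cv2.INTER_CUBIC)
cv2.imwrite('pics/fin.png',np.hstack([a,b])[:,:,::-1])
delta(*lane('m',.082),.14,107.69)
print(r.state()['tcp_pos'])"
```

```text
top b area 161 px [191.7826 304.8634] exp tail [192.0259 304.7179] chip [151.1754 315.6692] reader xy [0.014  0.0321]
top y area 163 px [183.4908 271.5092] exp tail [182.7357 271.4818] chip [141.8667 280.8373] reader xy [ 0.0122 -0.0315]
side b area 25 px [233.32 223.52] exp tail [234.3282 223.5269] chip [216.9345 198.4008] reader xy [0.0151 0.0336]
side y area 125 px [240.912 192.256] exp tail [257.7043 214.2528] chip [240.3462 189.8897] reader xy [ 0.135 -0.069]
side y area 46 px [257.3043 214.587 ] exp tail [257.7043 214.2528] chip [240.3462 189.8897] reader xy [ 0.0128 -0.0304]
t 24.82 F [-0.9247 -0.6365  0.0971] w 0.005655665646656416 | turn [-0.0002 -0.0002  0.0001] shift in now-frame [ 2.0759  0.1633 -0.0341] in goal frame [ 2.076   0.1626 -0.0355]
[ 0.6204 -0.1927  0.1329]
```

View pics/fin.png

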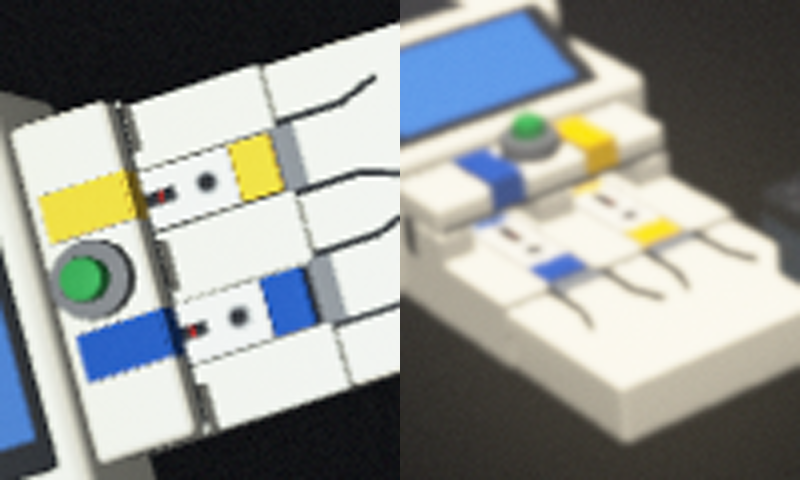

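Both cartridges lie flat in their own pockets: yellow tail (255,167), blue tail (290,300), with both grey sills fully visible. Now the button.

Request:
drive_tool(commands=[0.17,0.014,-0.02,0,0,0,1,0.17,0.014,-0.02,0,0,0,1,0.17,0.014,0,0,0,0,1,0.17,0.014,0,0,0,0,1,0.17,0.014,0,0,0,0,1,0.17,0.014,0,0,0,0,1,0.17,0.014,0,0,0,0,1,0.17,0.014,0,0,0,0,1,0.17,0.014,0,0,0,0,1,0.17,0.014,0,0,0,0,1])

```text
t: 25.65
tcp_pos: [0.5427, 0.1414, 0.1413]
tool_rot: [0.589, 0.808, -0.0, -0.0]
contact_force: [0.6, -0.7, -0.6]
width: 0.004
finger_force: 0.0
```

Request:
drive_tool(commands=[0.17,0.014,0,0,0,0,1,0.17,0.012,0,0,0,0,1,0.03,0,0,0,0,0,1,0,0,0,0,0,0,1,0,0,0,0,0,0,1])

```text
t: 26.07
tcp_pos: [0.5261, 0.2114, 0.1411]
tool_rot: [0.589, 0.808, -0.0, 0.0]
contact_force: [1.2, -0.5, 0.8]
width: 0.005
finger_force: 0.0
```

```bash
python3 -c "
from home import *
delta(*lane('m',.082),.115,107.69)"
```

```text
t 26.07 F [ 1.2463 -0.5059  0.842 ] w 0.004951028437652074 | turn [-0.0001  0.0001  0.0007] shift in now-frame [ 0.0077 -0.002   0.1307] in goal frame [ 0.0077 -0.002   0.1307]
```

Request:
drive_tool(commands=[0.005,0,0.06,0,0,0,1,0,0,0.06,0,0,0,1,0,0,0.01,0,0,0,1,0,0,0.01,0,0,0,1,0,0,0.01,0,0,0,1,0,0,0,0,0,0,1,0,0,0,0,0,0,1])

```text
t: 26.65
tcp_pos: [0.5266, 0.2116, 0.1116]
tool_rot: [0.59, 0.807, 0.0, 0.0]
contact_force: [-0.8, -2.1, 3.0]
width: 0.008
finger_force: 1.7
```

Request:
drive_tool(commands=[0,0,0.006,0,0,0,1,0,0,0.005,0,0,0,1,0,0,0,0,0,0,1,0,0,0,0,0,0,1])

```text
t: 26.98
tcp_pos: [0.5267, 0.2119, 0.1093]
tool_rot: [0.59, 0.808, 0.0, 0.0]
contact_force: [0.2, -4.8, 7.0]
width: 0.003
finger_force: 3.4
```

Force is about 7 N with the button at 5.7 mm travel, so it is fully down. Lifting off.

Request:
drive_tool(commands=[0,0,0,0,0,0,1,0,0,-0.03,0,0,0,1,0,0,-0.1,0,0,0,1,0,0,-0.15,0,0,0,1,-0.1,0,-0.15,0,0,0,1,-0.17,0,0,0,0,0,1,-0.17,0,0,0,0,0,1,-0.17,0,0,0,0,0,1,-0.17,0,0,0,0,0,1,-0.17,0,0,0,0,0,1])

```text
t: 27.82
tcp_pos: [0.5844, 0.0296, 0.1953]
tool_rot: [0.59, 0.808, 0.0, 0.0]
contact_force: [0.1, 0.5, 0.6]
width: 0.006
finger_force: 0.0
```

Request:
drive_tool(commands=[-0.17,0,0,0,0,0,1,-0.17,0,0,0,0,0,1,-0.17,0,0,0,0,0,1,-0.17,0,0,0,0,0,1,0,0,0,0,0,0,1,0,0,0,0,0,0,1])

```text
t: 28.32
tcp_pos: [0.6258, -0.1001, 0.1949]
tool_rot: [0.591, 0.807, 0.0, 0.0]
contact_force: [0.5, 0.8, -0.7]
width: 0.003
finger_force: 0.0
```

```bash
python3 -c "
from home import *
for n in('top','side'):
  for c in'by': home(c,n)
print(r.state()['tcp_pos'],r.state()['t']);print(r.job_done())"
```

```text
top y area 58 px [181.1379 267.6724] exp tail [182.7357 271.4818] chip [141.8667 280.8373] reader xy [ 0.0145 -0.0397]
side b area 26 px [233.5 223.5] exp tail [234.3282 223.5269] chip [216.9345 198.4008] reader xy [0.0149 0.0333]
side y area 125 px [240.912 192.256] exp tail [257.7043 214.2528] chip [240.3462 189.8897] reader xy [ 0.135 -0.069]
side y area 47 px [257.2553 214.6596] exp tail [257.7043 214.2528] chip [240.3462 189.8897] reader xy [ 0.0126 -0.0301]
[ 0.6252 -0.0975  0.195 ] 28.5167
the job is handed in; nothing more can be done
None
```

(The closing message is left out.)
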